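# Gauge two valve pistons and sort the worn one into the rejects box

### The job

Check the two brass valve pistons one at a time: slide the piston's waist into the slotted gauge, standing upright, gently and as far as it goes without forcing. If it stops at the step where the slot narrows it is sound: stand it upright in the wire tray; if it slips on to the closed end of the narrow part it is worn: push it through the sprung flap of the rejects box so that it drops in and the flap shuts behind it. Put each piston away before gauging the next, and do not disturb the bottle, the cup or the forceps.

Things in the scene. Friction and masses are not known exactly. Their poses are not given: they have to be found in the camera images.
- piston_1: brass valve piston standing upright on the table, 70 mm tall, about 0.25 kg: foot 34 mm across, 8 mm thick; waist from 8 to 36 mm up; round head 26 mm across from 36 to 70 mm up. The waist is 20 mm across if sound, 15 mm if worn; otherwise both pistons are alike: the gauge tells which is which. Origin: centre of the underside, z up its axis
- piston_2: brass valve piston standing upright on the table, 70 mm tall, about 0.25 kg: foot 34 mm across, 8 mm thick; waist from 8 to 36 mm up; round head 26 mm across from 36 to 70 mm up. The waist is 20 mm across if sound, 15 mm if worn; otherwise both pistons are alike: the gauge tells which is which. Origin: centre of the underside, z up its axis
- piston_1_mid (a point): point on the axis of piston_1, half way up (35 mm above its underside)
- piston_2_mid (a point): point on the axis of piston_2, half way up (35 mm above its underside)
- gauge: fixed dark steel slot gauge, 105 mm long, 90 mm wide: a plate from 16 to 28 mm above the table, on side blocks 52 mm apart, so that a piston's foot (held 2 to 6 mm off the table) passes below it and the head above it. An open slot with a 12 mm long, 40 mm wide funnel runs along its middle. Origin: on the table under the mouth of the go slot, x level into the slot, y across, z up
- gauge_step (a point): on the slot's middle line at the plate's top, 45 mm from the mouth: up to here the slot is 23 mm wide (go), beyond it 17.5 mm (no-go), with a 5 mm chamfer before the step. A sound piston stops with its axis 40 mm from the mouth
- gauge_end (a point): on the slot's middle line at the plate's top, 90 mm from the mouth: the closed end of the 17.5 mm no-go part. A worn piston stops with its axis 82 mm from the mouth
- rejects: fixed box, 130 mm wide, clear walls, wire roof, top at 195 mm. A porch, top 40 mm above the table, runs from 85 mm before the flap to 28 mm behind it. Flap opening: 120 mm wide, 40 to 150 mm above the table, a wall above it: to reach in, the tool must lean back about 45 degrees, tips forward. Origin: on the table under the shut flap's outer face, x level inward, y across, z up
- porch_edge (a point): middle of the porch's inner edge, 40 mm above the table, 28 mm behind the flap. Once a piston's axis is pushed past it the piston drops to the box's floor, which is 5 mm above the table and ends 165 mm behind the flap. Push low, 15 to 20 mm above the porch: pushed higher, a piston tips over forward
- flap (a joint): aluminium flap filling the opening, 112 mm wide, 4 mm thick, hinged along its top edge 149 mm above the table; rad, 0 = shut, grows to 1.4 as it swings inward. A light spring and its own weight shut it; opening takes under 1 N at mid height
- tray: fixed wire instrument tray, 220 mm (its x) by 150 mm (its y), rim 41 mm high, flat floor 3 mm above the table. Origin: centre of its underside, z up
- bottle: white plastic bottle, 72 mm in diameter, 190 mm tall; leave alone. Origin: centre of the underside
- cup: steel cup, 70 mm in diameter, 75 mm tall; leave alone. Origin: centre of the underside
- forceps: steel forceps lying flat, about 160 mm long, 8 mm high; leave alone. Origin: near its pivot, on the table; x towards the jaws
Not all that is in view belongs to the job. Leave any purple look-alike of the piston_2 alone.

How it is judged:
On the way, in this order (a step that is already met when the one before it is completed fails the run):
1. a piston is slid upright into the gauge until it stops (sound: within 5 mm of the step stop; worn: within 12 mm of the closed end) (((x of piston_1 in the frame of gauge between 0.035 and 0.05 m and y of piston_1 in the frame of gauge between -0.006 and 0.006 m and z of piston_1 in the frame of gauge below 0.012 m and angle between piston_1's own z axis and vertical below 0.2 rad) or (x of piston_2 in the frame of gauge between 0.07 and 0.095 m and y of piston_2 in the frame of gauge between -0.006 and 0.006 m and z of piston_2 in the frame of gauge below 0.012 m and angle between piston_2's own z axis and vertical below 0.2 rad))), for 0.1 s.
2. one piston is put away where it belongs and released (((x of piston_1 in the frame of tray between -0.1 and 0.1 m and y of piston_1 in the frame of tray between -0.068 and 0.068 m and height (world z) of piston_1 below 0.008 m and angle between piston_1's own z axis and vertical below 0.15 rad and contact force between piston_1 and the fingers below 0.05 N and linear speed of piston_1 below 0.03 m/s) or (x of piston_2_mid in the frame of rejects between 0.03 and 0.165 m and y of piston_2_mid in the frame of rejects between -0.06 and 0.06 m and height (world z) of piston_2_mid below 0.055 m and value of joint flap below 0.1 rad and linear speed of piston_2 below 0.03 m/s))), for 0.2 s.
3. the other piston is slid into the gauge until it stops, while the first stays put away ((((x of piston_1 in the frame of gauge between 0.035 and 0.05 m and y of piston_1 in the frame of gauge between -0.006 and 0.006 m and z of piston_1 in the frame of gauge below 0.012 m and angle between piston_1's own z axis and vertical below 0.2 rad) and (x of piston_2_mid in the frame of rejects between 0.03 and 0.165 m and y of piston_2_mid in the frame of rejects between -0.06 and 0.06 m and height (world z) of piston_2_mid below 0.055 m and value of joint flap below 0.1 rad and linear speed of piston_2 below 0.03 m/s)) or ((x of piston_2 in the frame of gauge between 0.07 and 0.095 m and y of piston_2 in the frame of gauge between -0.006 and 0.006 m and z of piston_2 in the frame of gauge below 0.012 m and angle between piston_2's own z axis and vertical below 0.2 rad) and (x of piston_1 in the frame of tray between -0.1 and 0.1 m and y of piston_1 in the frame of tray between -0.068 and 0.068 m and height (world z) of piston_1 below 0.008 m and angle between piston_1's own z axis and vertical below 0.15 rad and contact force between piston_1 and the fingers below 0.05 N and linear speed of piston_1 below 0.03 m/s)))), for 0.1 s.
At the end, for the whole second after the job is handed in: The sound piston stands released, at rest and upright (within 0.15 rad) on the tray's floor, its axis 7 to 10 mm or more inside the walls; the worn piston rests inside the rejects box, its middle over 30 mm behind the flap and below 55 mm; the flap is shut (under 0.1 rad) (x of piston_1 in the frame of tray between -0.1 and 0.1 m and y of piston_1 in the frame of tray between -0.068 and 0.068 m and height (world z) of piston_1 below 0.008 m and angle between piston_1's own z axis and vertical below 0.15 rad and contact force between piston_1 and the fingers below 0.05 N and linear speed of each of piston_1, piston_2 below 0.03 m/s and x of piston_2_mid in the frame of rejects between 0.03 and 0.165 m and y of piston_2_mid in the frame of rejects between -0.06 and 0.06 m and height (world z) of piston_2_mid below 0.055 m and value of joint flap below 0.1 rad); the robot touches nothing.
It fails at once if the sound piston is forced past the step into the no-go part (x of piston_1 in the frame of gauge between 0.055 and 0.2 m and y of piston_1 in the frame of gauge between -0.006 and 0.006 m and z of piston_1 in the frame of gauge below 0.012 m and angle between piston_1's own z axis and vertical below 0.2 rad).
It fails at once if a piston is pressed against the gauge with more than 60 N (contact force between any of piston_1, piston_2 and gauge above 60 N).
It fails at once if the white bottle is moved more than 30 mm (distance of bottle from where it was at the start of the episode above 0.03 m).
It fails at once if the steel cup is moved more than 30 mm (distance of cup from where it was at the start of the episode above 0.03 m).
It fails at once if the forceps is moved more than 30 mm (distance of forceps from where it was at the start of the episode above 0.03 m).
It also fails if it takes over 72 s, if anything falls off the work surface, if the arm or the gripper's body presses on something with over 40 N, if the wrist force passes 120 N, or if a joint passes its speed limit or range.

### The arm

A 6-joint arm with a two-finger parallel gripper is mounted at the origin on the work surface. World frame = base frame: x ahead of the robot, y to its left, z up, the work surface at z = 0. Lengths are in m, angles in rad, forces in N, time in s.
With the tool pointing down it reaches from about 0.3 to 0.875 m from the base axis. Payload 6.4 kg.
Tool frame: the origin (TCP) lies midway between the tips of the shut fingers; the grasp point (between the pads) lies 19 mm behind it; z points along the fingers, y is the line along which they close (so a half turn about z gives the same grasp; the last joint's range is limited). The gripper opens to 85 mm and grips with 20 to 120 N. Pads are 22 mm wide; open, the fingers measure 114 mm over their backs; the gripper's body (76 mm by 85 mm) begins 54 mm behind the grasp point. The pads swing forward as they close: fully open they stand 13 mm farther back than shut.
Start: joints at [1.003, 0.181, 1.607, -0, 1.354, -0.206], TCP at [0.204, 0.538, 0.231] pointing down, gripper open.
Joint ranges: [-2.99, 2.99], [-0.89, 2.07], [0.3, 2.58], [-1.14, 4.28], [0, 2.63], [-3.12, 3.12]. Speed limits (rad/s): [2.57, 2.57, 3.01, 3.14, 3.14, 3.14].

### API

Orientations are given as a unit quaternion [w, x, y, z].
In Python, from bench import status, camera, ctrl gives the robot as it stands. The module is installed in compiled form; this text tells all that it offers.
- The arm moves only by the shell command python3 -m handwheel 'ROWS'. ROWS is JSON, a list that holds one entry, the list of rows, each a list of 7 numbers: the opening, from -1 (shut) to 1 (fully open), then the shift along the tool's x, y, z in cm, then the turn, a rotation vector about the tool's x, y, z in degrees. A call has 1 to 10 rows; each row is the pose to reach, as a shift and turn from the pose commanded when the call began, along the tool's axes at that moment; what a row does not reach only later rows make up. A row lasts 1/8 s, in which the tool goes at most 62.5 mm and 10.7 degrees, less where a joint would pass 70% of its speed; a pose out of reach is approached as far as the arm can. A call with a gripper value outside its range is refused whole. The fingers move at their own pace and stop on an object; the grip force is fixed at half the most. Time passes only in rows, so rows that repeat a pose let the fingers close. It gives the time, the measured TCP pose, the force, the opening and the grip force at its end, in the units of the state.
- status.get_obs(): the state, without advancing time (a new reading comes with each control period).
- camera(name): name is "side" or "top"; returns a dict with "frame" (420x560x3 uint8, blue, green, red), "depth" (420x560 float32, m along the optical axis (not along the pixel's ray), 0 where there is no reading), "fx", "fy", "cx", "cy" (pixels), "extrinsics" (4x4, takes a point from camera to world coordinates). Camera axes: x right, y down, z forward; pixel columns grow to the right and rows downward; lengths in m; the calibration is good to about 2 mm. A picture is of the moment at which its call begins.
- ctrl.hand_in(): hands the job in; it is judged then, once.
The state is a dict: "time_s": time; "q": joint angles; "dq": joint speeds; "joint_efforts": joint torques, N m; "eef_pos": TCP position; "eef_rot": TCP orientation; "wrist_force": force on the tool from outside, world axes, zero at the start; "torque": the same for the moment, N m; "opening": opening from 0.0 (shut) to 1.0 (fully open); "grasp_force": force on a finger pad.
Only numpy, scipy, OpenCV 4.12 (cv2) and the standard library are available. Lean on these libraries where they do the work, as an engineer would, in place of code of your own. Each camera call takes 0.05 s, during which the arm holds its last target. There are 200 camera calls.

## Working session

There is one attempt and no reset: what is moved stays moved. The work goes in short steps, Python scripts to look and compute and a shell command to move; the robot and the scene stay as the last step left them, time stands still between calls to the robot, and variables do not carry over. Pictures are saved under pics/ and viewed, at most 10 in all, crops included, and the job is handed in when it is done.

```bash
mkdir -p pics
cat > h.py <<'E'
import numpy as np, cv2
from bench import status, camera, ctrl
from scipy.spatial.transform import Rotation as R
def shot(n,f,crop=None,s=1):
    c=camera(n); np.savez('%s.npz'%n,**c)
    im=c['frame']
    if crop: u0,v0,u1,v1=crop; im=im[v0:v1,u0:u1]
    cv2.imwrite('pics/'+f,cv2.resize(im,None,fx=s,fy=s,interpolation=cv2.INTER_CUBIC)); return c
def load(n): return np.load('%s.npz'%n)
def cloud(c):
    d=c['depth']; v,u=np.mgrid[:d.shape[0],:d.shape[1]]
    P=np.stack([(u-c['cx'])/c['fx']*d,(v-c['cy'])/c['fy']*d,d],-1)
    E=c['extrinsics']; return P@E[:3,:3].T+E[:3,3]
def onplane(c,u,v,z):
    E=c['extrinsics']; r=E[:3,:3]@np.array([(u-c['cx'])/c['fx'],(v-c['cy'])/c['fy'],1]); o=E[:3,3]
    return o+r*(z-o[2])/r[2]
def pix(c,p):
    E=c['extrinsics']; q=E[:3,:3].T@(np.array(p)-E[:3,3]); return q[0]/q[2]*c['fx']+c['cx'],q[1]/q[2]*c['fy']+c['cy']
def st():
    o=status.get_obs(); q=o['eef_rot']; return o,np.array(o['eef_pos']),R.from_quat([q[1],q[2],q[3],q[0]])
E
python3 - <<'E'
from h import *
a=shot('top','t0.png',s=1.4);b=shot('side','s0.png',s=1.4)
for c in(a,b):print(c['extrinsics'].round(3),c['fx'])
o,p,r=st();print(o);print(r.as_matrix().round(3))
E
```

```text
[[ 0.007 -0.986  0.165  0.417]
 [-1.    -0.009 -0.008  0.029]
 [ 0.009 -0.165 -0.986  1.211]
 [ 0.     0.     0.     1.   ]] 409.70077457190376
[[ 0.95  -0.149  0.274  0.247]
 [-0.312 -0.468  0.827 -1.042]
 [ 0.005 -0.871 -0.491  0.731]
 [ 0.     0.     0.     1.   ]] 539.2758820063768
{'time_s': 0.1, 'q': array([ 1.00271383e+00,  1.81434754e-01,  1.60790050e+00,  8.15529108e-06,
        1.35378639e+00, -2.06298480e-01]), 'dq': array([-0.00085757, -0.00309387,  0.00068903, -0.0004959 ,  0.00171575,
        0.00052929]), 'joint_efforts': array([ 4.98045047e-04, -4.45883524e+01, -3.52235305e+01, -2.91102651e-04,
        4.23136895e-03,  3.04024445e-05]), 'eef_pos': array([0.20323114, 0.53736809, 0.23049585]), 'eef_rot': array([-2.92352099e-04,  1.79907911e-01,  9.83683160e-01, -7.06401457e-04]), 'wrist_force': array([0.66541792, 0.6664537 , 0.36578357]), 'torque': array([-0.00415716,  0.0163708 , -0.00838248]), 'grasp_force': 0.0, 'opening': 0.996793505572864}
[[-0.935  0.354 -0.001]
 [ 0.354  0.935 -0.001]
 [ 0.    -0.001 -1.   ]]
```

View pics/t0.png

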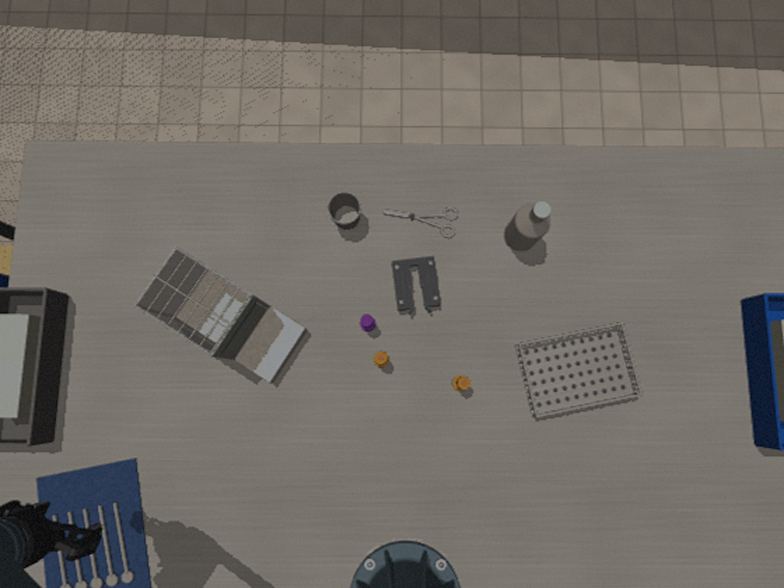

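View pics/s0.png

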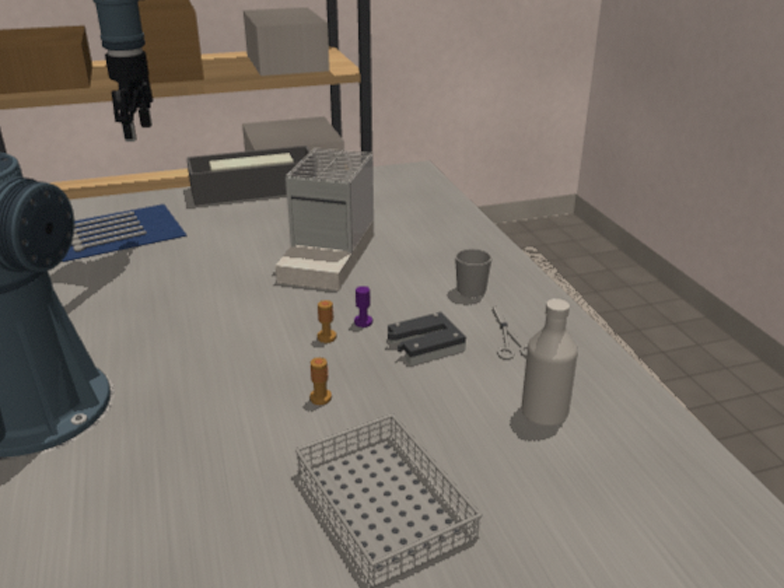

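The brass candidates, in 1.4x top-view pixels, are A at (381,359) and B at (461,383). The look-alike is purple at (368,323), so I'll leave it alone. The gauge is at (416,285) with its mouth toward the robot, the rejects box at (225,320) and the tray at (577,372). Next is a close crop.

Run:
```python
from h import *
c=load('top'); im=c['frame']
cv2.imwrite('pics/t1.png',cv2.resize(im[175:287,245:345],None,fx=5.3,fy=5.3,interpolation=cv2.INTER_CUBIC))
P=cloud(c)
hsv=cv2.cvtColor(im,cv2.COLOR_BGR2HSV)
m=cv2.inRange(hsv,(8,130,60),(25,255,255))
n,l,s,ct=cv2.connectedComponentsWithStats(m)
for i in range(1,n):
    if s[i,4]>15:
        q=P[l==i]; t=q[q[:,2]>0.06]; print(s[i],ct[i],'top z',q[:,2].max().round(3),t.mean(0).round(4) if len(t) else None, len(t))
# gauge plate
w=(P[...,2]>.02)&(P[...,2]<.036)
sub=np.zeros_like(w);sub[175:230,270:325]=1
n,l,s,ct=cv2.connectedComponentsWithStats((w&sub).astype('uint8'))
k=1+s[1:,4].argmax();print(s[k],np.median(P[l==k],0))
r=cv2.minAreaRect(P[l==k][:,:2].astype('float32')*1000);print(r,cv2.boxPoints(r))
```

```text
[267 251  11  11  94] [271.87234043 256.22340426] top z 0.076 [0.4692 0.0536 0.0701] 64
[323 268  13  11 107] [328.80373832 273.21495327] top z 1.211 [ 0.4215 -0.1077  0.0846] 73
[279 183  36  41 907] [ 0.63013281 -0.01316557  0.02777452]
((623.0535278320312, -18.191421508789062), (117.14469146728516, 89.98085021972656), 7.535134315490723) [[559.0872    18.729662]
 [570.8868   -70.474174]
 [687.01984  -55.112503]
 [675.2203    34.09133 ]]
```

View pics/t1.png

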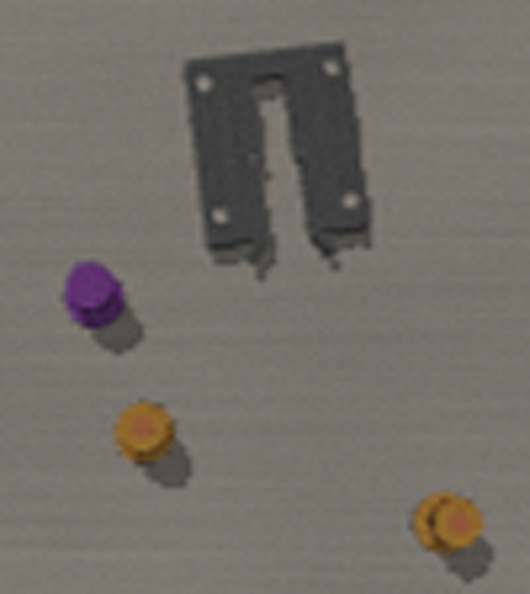

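The crop shows the gauge's closed end at about (270,85) and its mouth at about (290,240). Its screws are at (204,82), (331,67), (220,215) and (350,200). Heads A and B are at (143,430) and (458,523), and B's foot appears to the left of its head.

Run:
```python
from h import *
c=load('top')
cr=lambda u,v,z: onplane(c,u/5.3+245-.4,v/5.3+175-.4,z)
w=lambda u,v,z: onplane(c,(u+.5)/1.4-.5,(v+.5)/1.4-.5,z)
A=cr(143,430,.07);B=cr(458,523,.07);print('A',A,'B',B,'purple',cr(92,286,.07))
S=np.array([cr(*p,.028) for p in[(204,82),(331,67),(220,215),(350,200)]]);print(S.round(4))
f=S[:2].mean(0);n=S[2:].mean(0);d=f-n;print('gauge ang',np.degrees(np.arctan2(d[1],d[0])),'across',np.degrees(np.arctan2(*(S[0]-S[1])[[1,0]])),np.linalg.norm(d),np.linalg.norm(S[0]-S[1]),'mid',S.mean(0))
print('corners',[cr(*p,.028).round(4) for p in[(187,62),(344,42),(208,247),(368,232)]])
print('slot end',cr(270,76,.028),cr(270,96,.028))
T=np.array([w(*p,.041) for p in[(516,345),(621,324),(638,397),(535,417)]]);print('tray',T.round(3),T.mean(0),[np.linalg.norm(T[i]-T[i-1]).round(3) for i in range(4)])
Q=np.array([w(*p,.195) for p in[(178,248),(138,304),(212,355),(258,297)]]);print('roof',Q.round(3))
Q2=np.array([w(*p,.04) for p in[(307,330),(270,383)]]);print('porch',Q2.round(3),Q2.mean(0))
P=cloud(c);v,u=np.mgrid[:420,:560]
m=(P[...,2]>.033)&(P[...,2]<.047)&(u>160)&(u<225)&(v>220)&(v<280)
r=cv2.minAreaRect(P[m][:,:2].astype('float32')*1000);print(r,cv2.boxPoints(r))
m=(P[...,2]>.188)&(P[...,2]<.202)&(u>90)&(u<200)&(v>165)&(v<265)
r=cv2.minAreaRect(P[m][:,:2].astype('float32')*1000);print(r,cv2.boxPoints(r))
s=load('side')
print('side check', [((np.array(pix(s,[p[0],p[1],.07]))*1.4).round()) for p in(A,B)])
```

```text
A [0.46778711 0.05255527 0.07      ] B [ 0.42108072 -0.11148674  0.07      ] purple [0.5430725  0.08038044 0.07      ]
[[ 0.6622  0.0219  0.028 ]
 [ 0.6713 -0.0488  0.028 ]
 [ 0.5875  0.0125  0.028 ]
 [ 0.5965 -0.0591  0.028 ]]
gauge ang 7.50735181882206 across 97.39596380409846 0.0753640349450557 0.07126141030349285 mid [ 0.62939003 -0.01838249  0.028     ]
corners [array([0.6734, 0.0314, 0.028 ]), array([ 0.6857, -0.0561,  0.028 ]), array([0.5697, 0.019 , 0.028 ]), array([ 0.5788, -0.069 ,  0.028 ])]
slot end [ 0.66590564 -0.01482268  0.028     ] [ 0.65456115 -0.0148515   0.028     ]
tray [[ 0.498 -0.223  0.041]
 [ 0.543 -0.44   0.041]
 [ 0.396 -0.466  0.041]
 [ 0.355 -0.257  0.041]] [ 0.44775763 -0.34648202  0.041     ] [np.float64(0.147), np.float64(0.222), np.float64(0.149), np.float64(0.213)]
roof [[0.658 0.419 0.195]
 [0.555 0.483 0.195]
 [0.466 0.346 0.195]
 [0.569 0.27  0.195]]
porch [[0.525 0.204 0.04 ]
 [0.418 0.274 0.04 ]] [0.47159066 0.23913322 0.04      ]
((497.6763000488281, 280.32586669921875), (88.11074829101562, 130.04714965820312), 58.781761169433594) [[419.2343  276.3514 ]
 [530.45056 208.94806]
 [576.1183  284.30032]
 [464.90204 351.70367]]
((563.9705200195312, 387.8988952636719), (171.9400634765625, 129.9901123046875), 58.43550491333008) [[463.58966 348.6702 ]
 [574.34796 280.62582]
 [664.3514  427.1276 ]
 [553.5931  495.17197]]
side check [array([323., 304.]), array([318., 362.])]
```

The sizes check: box 130 mm wide, tray 220x150, screws and plate consistent, and the side view agrees with A and B. The gauge origin is about (0.5755,-0.025) with yaw 7.4°, and the flap origin about (0.519,0.315) with yaw 58.5°. I'll gauge A first.

```bash
cat >> h.py <<'E'
def go(x,y,z,ya,tilt=0):
    "row (cm, deg) to reach TCP x,y,z, closing axis at angle ya; tilt: lean of the tips towards -tool x"
    o,p,r=st(); a=np.radians(ya)
    Y=np.array([np.cos(a),np.sin(a),0]);Z=np.array([0,0,-1.]);X=np.cross(Y,Z)
    T=R.from_matrix(np.stack([X,Y,Z],1))*R.from_euler('y',-tilt,degrees=True)
    print('t',round(o['time_s'],2),'tcp',p.round(4),'F',np.round(o['wrist_force'],1),'open',round(o['opening'],3),'g',round(o['grasp_force'],1))
    print('row',np.round(r.inv().apply(np.array([x,y,z])-p)*100,2),np.round(np.degrees((r.inv()*T).as_rotvec()),1))
def gauge(gx,gy=0,O=(.5755,-.025),a=7.4):
    a=np.radians(a); return O[0]+gx*np.cos(a)-gy*np.sin(a),O[1]+gx*np.sin(a)+gy*np.cos(a)
def rej(bx,by=0,O=(.519,.315),a=58.5): return gauge(bx,by,O,a)
E
python3 -c "
from h import *
go(.468,.0526,.13,97.4)"
```

```text
t 0.1 tcp [0.2032 0.5374 0.2305] F [0.7 0.7 0.4] open 0.997 g 0.0
row [-41.92 -35.95  10.09] [ -0.1  -0.  -28.1]
```

```bash
python3 -m handwheel '[[[0.3,-41.9,-35.9,10.1,0,0,-28],[0.3,-41.9,-35.9,10.1,0,0,-28],[0.3,-41.9,-35.9,10.1,0,0,-28],[0.3,-41.9,-35.9,10.1,0,0,-28],[0.3,-41.9,-35.9,10.1,0,0,-28],[0.3,-41.9,-35.9,10.1,0,0,-28],[0.3,-41.9,-35.9,10.1,0,0,-28],[0.3,-41.9,-35.9,10.1,0,0,-28],[0.3,-41.9,-35.9,10.1,0,0,-28],[0.3,-41.9,-35.9,10.1,0,0,-28]]]'
python3 - <<'E'
from h import *
go(.468,.0526,.038,97.4)
a=camera('top');np.savez('top.npz',**a);b=camera('side')
im=np.hstack([cv2.resize(a['frame'][200:300,230:330],(400,400),interpolation=2),cv2.resize(b['frame'][150:300,170:320],(400,400),interpolation=2)])
cv2.imwrite('pics/p1.png',im)
E
```

```text
time_s: 1.35
eef_pos: [0.4692, 0.0504, 0.1295]
eef_rot: [-0.0, -0.061, 0.998, -0.0]
wrist_force: [-0.1, 0.8, 0.2]
opening: 0.647
grasp_force: 0.0
t 1.35 tcp [0.4692 0.0504 0.1295] F [-0.1  0.8  0.2] open 0.647 g 0.0
row [0.09 0.24 9.15] [-0.  -0.1 -0.4]
```

View pics/p1.png

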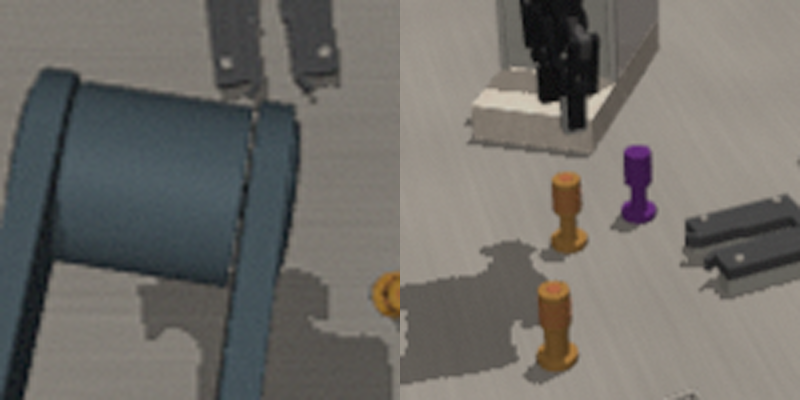

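The side view shows the open gripper above piston A (upright, at (567,210)) with nothing in the way. I'll descend and grip.

```bash
python3 -m handwheel '[[[0.3,0.1,0.2,6,0,0,0],[0.3,0.1,0.2,9,0,0,0],[0.3,0.1,0.2,9.1,0,0,0],[-1,0.1,0.2,9.1,0,0,0],[-1,0.1,0.2,9.1,0,0,0],[-1,0.1,0.2,9.1,0,0,0],[-1,0.1,0.2,9.1,0,0,0],[-1,0.1,0.2,9.1,0,0,0],[-1,0.1,0.2,9.1,0,0,0]]]'
python3 -c "
from h import *
x,y=gauge(-.035)
go(x,y,.042,97.4)"
```

```text
time_s: 2.58
eef_pos: [0.4687, 0.0557, 0.0412]
eef_rot: [0.002, -0.063, 0.998, -0.0]
wrist_force: [-1.0, 1.1, 7.5]
opening: 0.288
grasp_force: 58.6
t 2.58 tcp [0.4687 0.0557 0.0412] F [-1.   1.1  7.5] open 0.288 g 58.6
row [-6.08 -9.36 -0.05] [-0.   0.2 -0.1]
```

```bash
python3 -m handwheel '[[[-1,0,0,-0.65,0,0,0],[-1,0,0,-0.65,0,0,0],[-1,0,0,-0.65,0,0,0]]]'
python3 -c "
from h import *
x,y=gauge(-.035)
go(x,y,.0455,97.4)"
```

```text
time_s: 2.95
eef_pos: [0.4669, 0.0556, 0.0458]
eef_rot: [-0.0, -0.063, 0.998, 0.0]
wrist_force: [0.5, -0.8, -2.8]
opening: 0.288
grasp_force: 58.8
t 2.95 tcp [0.4669 0.0556 0.0458] F [ 0.5 -0.8 -2.8] open 0.288 g 58.8
row [-6.25 -9.38  0.03] [ 0.  -0.  -0.1]
```

```bash
python3 -m handwheel '[[[-1,-3.5,-5,0,0,0,0],[-1,-6.2,-9.4,0,0,0,0],[-1,-6.2,-9.4,0,0,0,0],[-1,-6.2,-9.4,0,0,0,0]]]'
python3 - <<'E'
from h import *
go(*gauge(0),.0455,97.4)
a=camera('top');b=camera('side');np.savez('side.npz',**b)
im=np.hstack([cv2.resize(a['frame'][150:250,250:350],(400,400),interpolation=2),cv2.resize(b['frame'][200:280,250:330],(400,400),interpolation=2)])
cv2.imwrite('pics/p2.png',im)
E
```

```text
time_s: 3.45
eef_pos: [0.5393, -0.0295, 0.045]
eef_rot: [-0.001, -0.063, 0.998, 0.001]
wrist_force: [-0.6, -0.7, -2.4]
opening: 0.288
grasp_force: 59.4
t 3.45 tcp [ 0.5393 -0.0295  0.045 ] F [-0.6 -0.7 -2.4] open 0.288 g 59.4
row [-3.64 -0.01 -0.06] [ 0.1 -0.1 -0.2]
```

View pics/p2.png

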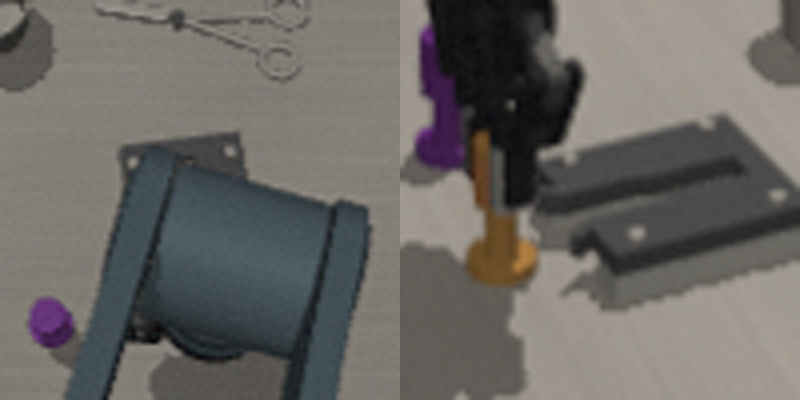

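The side crop shows the held piston upright with its foot's top face centred near (503,250), in line with the slot, whose mouth is at about (560,215). I'll check this against the gauge frame.

Run:
```python
from h import *
s=load('side')
f=lambda u,v,z: onplane(s,(u-400)/5+250-.4,v/5+200-.4,z)
a=np.radians(7.4)
def g(p): d=p[:2]-[.5755,-.025]; return d@[np.cos(a),np.sin(a)]*1000,d@[-np.sin(a),np.cos(a)]*1000
print('foot outline l/r mid',g(f(503,254,.0125)),f(503,254,.0125))
for n,u,v in[('scr',571,160),('scr',708,124),('scr',637,233),('scr',778,195),('end L',718,158),('end R',747,170)]: print(n,g(f(u,v,.028)))
```

```text
foot outline l/r mid (np.float64(-35.36263619732632), np.float64(-0.2793587910721234)) [ 0.54046787 -0.02983158  0.0125    ]
scr (np.float64(18.45212912658005), np.float64(38.808876086266665))
scr (np.float64(94.56832161620909), np.float64(40.17647070424892))
scr (np.float64(19.19548072339712), np.float64(-31.81713146360153))
scr (np.float64(94.64098089894563), np.float64(-31.3270104492016))
end L (np.float64(84.20134478016085), np.float64(10.043210736117357))
end R (np.float64(91.82673369753822), np.float64(-5.535033911808255))
```

The side view puts the gauge about 3.5 mm further to +y relative to the held piston, and the grasp offset of piston A shows the same bias. I'll shift the gauge origin to (.5775,-.0212).

```bash
sed -i 's/(.5755,-.025)/(.5775,-.0212)/; s/(.519,.315)/(.520,.318)/' h.py; python3 -c "
from h import *
go(*gauge(.02),.0455,97.4)"
```

```text
t 3.55 tcp [ 0.5391 -0.0288  0.0451] F [ 0.3  1.5 -3. ] open 0.284 g 59.4
row [-5.91  0.26 -0.05] [ 0.1 -0.1 -0.1]
```

```bash
python3 -m handwheel '[[[-1,-1,0.3,0,0,0,0],[-1,-2.5,0.3,0,0,0,0],[-1,-3,0.3,0,0,0,0],[-1,-3.5,0.3,0,0,0,0],[-1,-4,0.3,0,0,0,0],[-1,-4.5,0.3,0,0,0,0],[-1,-5,0.3,0,0,0,0]]]'
python3 -c "
from h import *
go(*gauge(.03),.0455,97.4)"
```

```text
time_s: 4.42
eef_pos: [0.5899, -0.0205, 0.0458]
eef_rot: [-0.0, -0.063, 0.998, 0.0]
wrist_force: [0.8, 0.3, -2.3]
opening: 0.283
grasp_force: 59.4
t 4.42 tcp [ 0.5899 -0.0205  0.0458] F [ 0.8  0.3 -2.3] open 0.283 g 59.4
row [-1.76  0.1   0.03] [ 0.  -0.  -0.1]
```

```bash
python3 -m handwheel '[[[-1,-0.5,0.1,0,0,0,0],[-1,-1,0.1,0,0,0,0],[-1,-1.5,0.1,0,0,0,0],[-1,-2,0.1,0,0,0,0],[-1,-2.4,0.1,0,0,0,0],[-1,-2.8,0.1,0,0,0,0],[-1,-3,0.1,0,0,0,0],[-1,-3.2,0.1,0,0,0,0],[-1,-3.2,0.1,0,0,0,0]]]'
python3 -c "
from h import *
go(*gauge(.04),.0455,97.4)"
```

```text
time_s: 5.55
eef_pos: [0.6181, -0.0174, 0.0445]
eef_rot: [-0.004, -0.064, 0.998, -0.001]
wrist_force: [-10.7, -8.8, 0.2]
opening: 0.282
grasp_force: 60.0
t 5.55 tcp [ 0.6181 -0.0174  0.0445] F [-10.7  -8.8   0.2] open 0.282 g 60.0
row [ 0.07  0.14 -0.1 ] [-0.1 -0.5 -0.1]
```

It stopped at gx≈40 mm with 11 N of drag and a side force of -8.8 N. I'll remove the side load and push gently again to be sure it is the step.

```bash
python3 -m handwheel '[[[-1,0.3,-0.2,0,0,0,0],[-1,0.3,-0.4,0,0,0,0],[-1,0.0,-0.4,0,0,0,0],[-1,-0.3,-0.4,0,0,0,0],[-1,-0.5,-0.4,0,0,0,0],[-1,-0.5,-0.4,0,0,0,0]]]'
python3 -c "
from h import *
go(*gauge(.04),.0455,97.4)"
```

```text
time_s: 6.3
eef_pos: [0.627, -0.0187, 0.0458]
eef_rot: [0.0, -0.064, 0.998, -0.0]
wrist_force: [0.2, 0.8, -2.7]
opening: 0.287
grasp_force: 59.7
t 6.3 tcp [ 0.627  -0.0187  0.0458] F [ 0.2  0.8 -2.7] open 0.287 g 59.7
row [0.95 0.38 0.03] [-0.   0.  -0.1]
```

It slid on freely once centred, so it was the worn-size waist catching on the chamfer. I'll continue gently.

```bash
python3 -m handwheel '[[[-1,-0.2,0,0,0,0,0],[-1,-0.4,0,0,0,0,0],[-1,-0.4,0,0,0,0,0]]]'; python3 -m handwheel '[[[-1,-0.3,0,0,0,0,0],[-1,-0.6,0,0,0,0,0],[-1,-0.6,0,0,0,0,0]]]'
python3 -c "
from h import *
go(*gauge(.08),.0455,97.4)"
```

```text
time_s: 6.68
eef_pos: [0.631, -0.0183, 0.0459]
eef_rot: [0.0, -0.063, 0.998, -0.0]
wrist_force: [-1.3, 0.3, -2.4]
opening: 0.285
grasp_force: 59.7
time_s: 7.05
eef_pos: [0.637, -0.0176, 0.0459]
eef_rot: [0.0, -0.063, 0.998, -0.0]
wrist_force: [0.3, 0.4, -3.2]
opening: 0.283
grasp_force: 59.7
t 7.05 tcp [ 0.637  -0.0176  0.0459] F [ 0.3  0.4 -3.2] open 0.283 g 59.7
row [-2.05  0.41  0.04] [-0.   0.  -0.1]
```

```bash
python3 -m handwheel '[[[-1,-0.4,0,0,0,0,0],[-1,-0.8,0,0,0,0,0],[-1,-1.2,0,0,0,0,0],[-1,-1.6,0,0,0,0,0],[-1,-2.0,0,0,0,0,0],[-1,-2.3,0,0,0,0,0],[-1,-2.5,0,0,0,0,0],[-1,-2.5,0,0,0,0,0]]]'
python3 -c "
from h import *
go(*gauge(.08),.0455,97.4)"
```

```text
time_s: 8.05
eef_pos: [0.6588, -0.0147, 0.0456]
eef_rot: [-0.003, -0.064, 0.998, 0.0]
wrist_force: [-10.9, -1.1, 5.9]
opening: 0.286
grasp_force: 60.6
t 8.05 tcp [ 0.6588 -0.0147  0.0456] F [-10.9  -1.1   5.9] open 0.286 g 60.6
row [0.15 0.4  0.01] [ 0.  -0.4 -0.1]
```

The piston stopped at the closed end (82 mm) with 11 N, so A is worn (piston_2) and goes to the rejects box. First I'll back it straight out and lift.

```bash
sed -i 's/(.5775,-.0212)/(.5785,-.0252)/' h.py; python3 -m handwheel '[[[-1,3,0,0,0,0,0],[-1,6,0,0,0,0,0],[-1,9,0,0,0,0,0],[-1,13,0,0,0,0,0],[-1,13,0,0,0,0,0],[-1,13,0,-5,0,0,0],[-1,13,0,-10,0,0,0],[-1,13,0,-10,0,0,0]]]'
python3 -c "
from h import *
go(*rej(-.058),.12,148.5)"
```

```text
time_s: 9.05
eef_pos: [0.5371, -0.0319, 0.1512]
eef_rot: [0.005, -0.063, 0.998, -0.002]
wrist_force: [0.5, -0.2, -2.4]
opening: 0.283
grasp_force: 59.8
t 9.05 tcp [ 0.5371 -0.0319  0.1512] F [ 0.5 -0.2 -2.4] open 0.283 g 59.8
row [ 0.93 30.41  2.97] [ -0.5   0.4 -51.2]
```

```bash
python3 -m handwheel '[[[-1,0.9,30.4,0,0,0,-51],[-1,0.9,30.4,0,0,0,-51],[-1,0.9,30.4,0,0,0,-51],[-1,0.9,30.4,0,0,0,-51],[-1,0.9,30.4,0,0,0,-51],[-1,0.9,30.4,0,0,0,-51],[-1,0.9,30.4,3,0,0,-51],[-1,0.9,30.4,3,0,0,-51]]]'
python3 - <<'E'
from h import *
go(*rej(-.058),.0825,148.5)
a=camera('top');b=camera('side');np.savez('side.npz',**b)
im=np.hstack([cv2.resize(a['frame'][180:280,140:240],(400,400),interpolation=2),cv2.resize(b['frame'][100:220,180:300],(400,400),interpolation=2)])
cv2.imwrite('pics/p3.png',im)
E
```

```text
time_s: 10.05
eef_pos: [0.4829, 0.2684, 0.1126]
eef_rot: [-0.003, -0.486, 0.874, 0.001]
wrist_force: [-0.3, -0.5, -2.8]
opening: 0.287
grasp_force: 60.1
t 10.05 tcp [0.4829 0.2684 0.1126] F [-0.3 -0.5 -2.8] open 0.287 g 60.1
row [-0.39 -0.58  3.01] [ 0.2 -0.3 -0.3]
```

View pics/p3.png

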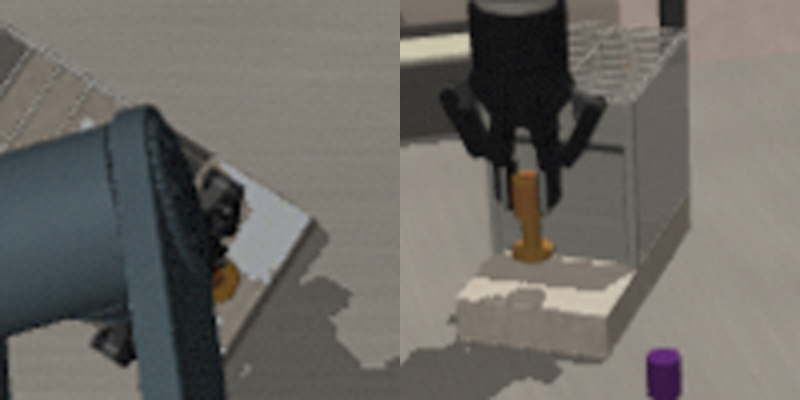

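The side view shows the upright piston over the porch at (532,250), a few mm off the middle. I'll correct that, lower and release.

```bash
python3 -m handwheel '[[[-1,-0.4,-0.6,1.5,0,0,0],[-1,-0.4,-0.6,2.8,0,0,0],[-1,-0.4,-0.6,3.1,0,0,0],[-1,-0.4,-0.6,3.1,0,0,0],[-0.5,-0.4,-0.6,3.1,0,0,0],[0,-0.4,-0.6,3.1,0,0,0],[0.1,-0.4,-0.6,3.1,0,0,0],[0.1,-0.4,-0.6,0,0,0,0],[0.1,-0.4,-0.6,-5,0,0,0],[0.1,-0.4,-0.6,-7,0,0,0]]]'
python3 - <<'E'
from h import *
go(*rej(-.115),.12,148.5,45)
b=camera('side');np.savez('side.npz',**b);cv2.imwrite('pics/p4.png',cv2.resize(b['frame'][100:220,180:300],(500,500),interpolation=2))
E
```

```text
time_s: 11.4
eef_pos: [0.4941, 0.2705, 0.1897]
eef_rot: [0.003, -0.487, 0.873, -0.001]
wrist_force: [0.6, 0.2, -0.5]
opening: 0.553
grasp_force: 0.0
t 11.4 tcp [0.4941 0.2705 0.1897] F [ 0.6  0.2 -0.5] open 0.553 g 0.0
row [6.13 0.28 6.94] [ -0.3 -44.8  -0.1]
```

View pics/p4.png

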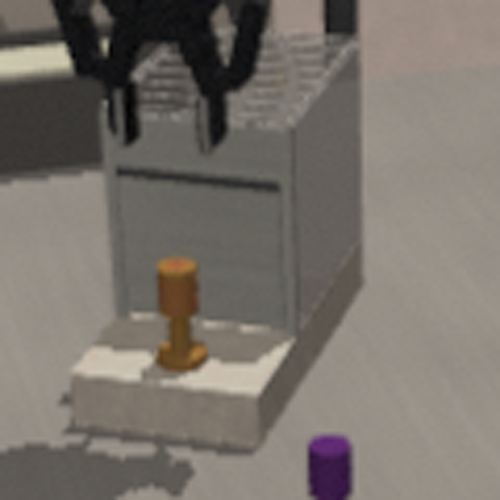

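The piston stands upright mid-porch, its foot at about (182,355). Next I'll back off and lean the tool 45°, fingers nearly shut.

```bash
python3 -m handwheel '[[[-0.8,3,0.2,2,0,-5,0],[-0.8,6.1,0.2,4,0,-15,0],[-0.8,6.1,0.2,6.9,0,-25,0],[-0.8,6.1,0.2,6.9,0,-35,0],[-0.8,6.1,0.2,6.9,0,-45,0],[-0.8,6.1,0.2,6.9,0,-45,0],[-0.8,6.1,0.2,6.9,0,-45,0]]]'
python3 - <<'E'
from h import *
c=load('side')
p=onplane(c,182*120/500+180-.4,354*120/500+100-.4,.048);d=p[:2]-[.52,.318];a=np.radians(58.5)
print('piston',p,'box frame',d@[np.cos(a),np.sin(a)],d@[-np.sin(a),np.cos(a)])
go(*rej(-.1),.053,148.5,45)
b=camera('side');np.savez('side.npz',**b);cv2.imwrite('pics/p5.png',cv2.resize(b['frame'][100:220,180:300],(500,500),interpolation=2))
E
```

```text
time_s: 12.32
eef_pos: [0.4531, 0.2588, 0.1687]
eef_rot: [0.298, -0.434, 0.834, 0.164]
wrist_force: [-0.1, -0.8, -0.0]
opening: 0.1
grasp_force: 0.0
piston [0.49444952 0.26684529 0.048     ] box frame -0.056966643609215356 -0.004942897550997738
t 12.32 tcp [0.4531 0.2588 0.1687] F [-0.1 -0.8 -0. ] open 0.1 g 0.0
row [ 8.38 -2.86  8.03] [-1.6 -5.2 -3. ]
```

View pics/p5.png

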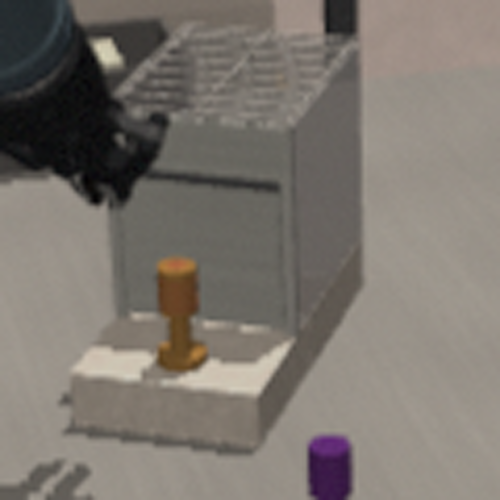

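The tool is still short of its target because of the speed limit. The piston hasn't moved, at bx≈-55 and by≈-3 mm. I'll finish the approach through a higher waypoint.

Run:
```python
from h import *
go(*rej(-.11,-.003),.13,148.5,45)
go(*rej(-.105,-.003),.054,148.5,45)
```

```text
t 12.38 tcp [0.4532 0.2589 0.1687] F [-0.3 -0.6 -0.4] open 0.1 g 0.0
row [ 4.21 -3.1   1.47] [-1.6 -5.2 -3. ]
t 12.38 tcp [0.4532 0.2589 0.1687] F [-0.3 -0.6 -0.4] open 0.1 g 0.0
row [ 8.69 -3.19  7.63] [-1.6 -5.2 -3. ]
```

```bash
python3 -m handwheel '[[[-0.8,4.2,-3.1,1.5,-1.6,-5.2,-3],[-0.8,4.2,-3.1,1.5,-1.6,-5.2,-3],[-0.8,4.2,-3.1,1.5,-1.6,-5.2,-3],[-0.8,8.7,-3.2,7.6,-1.6,-5.2,-3],[-0.8,8.7,-3.2,7.6,-1.6,-5.2,-3],[-0.8,8.7,-3.2,7.6,-1.6,-5.2,-3],[-0.8,8.7,-3.2,7.6,-1.6,-5.2,-3]]]'
python3 - <<'E'
from h import *
go(*rej(-.105,-.003),.054,148.5,45)
go(*rej(-.07,-.003),.054,148.5,45)
go(*rej(.035,-.003),.054,148.5,45)
b=camera('side');np.savez('side.npz',**b);cv2.imwrite('pics/p6.png',cv2.resize(b['frame'][100:220,180:300],(500,500),interpolation=2))
E
```

```text
time_s: 13.25
eef_pos: [0.459, 0.2891, 0.1491]
eef_rot: [0.296, -0.437, 0.833, 0.166]
wrist_force: [0.0, 0.2, 0.3]
opening: 0.098
grasp_force: 0.0
t 13.25 tcp [0.459  0.2891 0.1491] F [0.  0.2 0.3] open 0.098 g 0.0
row [ 9.6  -4.39  4.3 ] [-1.2 -5.3 -2.7]
t 13.25 tcp [0.459  0.2891 0.1491] F [0.  0.2 0.3] open 0.098 g 0.0
row [ 6.91 -4.22  6.53] [-1.2 -5.3 -2.7]
t 13.25 tcp [0.459  0.2891 0.1491] F [0.  0.2 0.3] open 0.098 g 0.0
row [-1.15 -3.71 13.23] [-1.2 -5.3 -2.7]
```

View pics/p6.png

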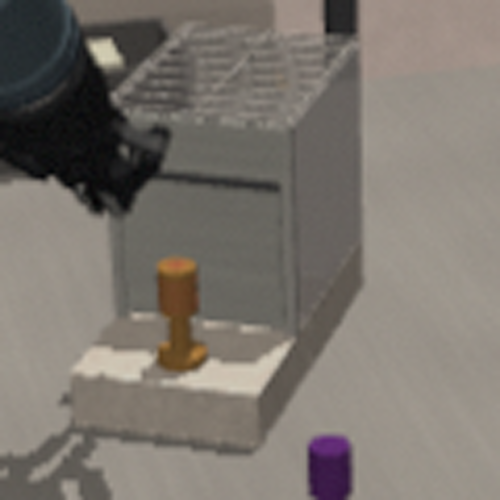

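The tool sits high and off to the left at (120,190), well short of the target, so a joint is probably at its limit. I'll check the joints.

Run:
```python
from h import *
o,p,r=st();print(np.degrees(o['q']).round(1));print(np.degrees([2.99,2.07,2.58,4.28,2.63,3.12]));print(r.as_matrix().round(3))
```

```text
[ 1.000e-01 -4.400e+00  1.279e+02  5.010e+01  4.420e+01 -1.786e+02]
[171.31438074 118.60226359 147.82311114 245.22593632 150.68790012
 178.76283208]
[[-0.443 -0.826  0.349]
 [-0.629  0.564  0.535]
 [-0.638  0.017 -0.769]]
```

q6 is at its -178° limit. I'll use the half-turned grasp instead: back off along the tool, then turn +180° about tool z.

```bash
python3 -m handwheel '[[[-0.8,0,0,-5,0,0,10],[-0.8,0,0,-8,0,0,20],[-0.8,0,0,-8,0,0,30],[-0.8,0,0,-8,0,0,40],[-0.8,0,0,-8,0,0,50],[-0.8,0,0,-8,0,0,60],[-0.8,0,0,-8,0,0,70],[-0.8,0,0,-8,0,0,80],[-0.8,0,0,-8,0,0,90],[-0.8,0,0,-8,0,0,95]]]'
python3 -m handwheel '[[[-0.8,0,0,0,0,0,10],[-0.8,0,0,0,0,0,20],[-0.8,0,0,0,0,0,30],[-0.8,0,0,0,0,0,40],[-0.8,0,0,0,0,0,50],[-0.8,0,0,0,0,0,60],[-0.8,0,0,0,0,0,70],[-0.8,0,0,0,0,0,80],[-0.8,0,0,0,0,0,85],[-0.8,0,0,0,0,0,85]]]'
python3 - <<'E'
from h import *
go(*rej(-.11,-.003),.15,-31.5,-45)
o,p,r=st();print(np.degrees(o['q']).round(1))
E
```

```text
time_s: 14.55
eef_pos: [0.4314, 0.2459, 0.2113]
eef_rot: [0.078, 0.321, 0.884, 0.331]
wrist_force: [0.8, -0.0, -0.1]
opening: 0.102
grasp_force: 0.0
time_s: 15.8
eef_pos: [0.4313, 0.2459, 0.2112]
eef_rot: [-0.165, 0.833, 0.437, 0.297]
wrist_force: [0.8, 0.0, 0.3]
opening: 0.099
grasp_force: 0.0
t 15.8 tcp [0.4313 0.2459 0.2112] F [0.8 0.  0.3] open 0.099 g 0.0
row [-3.88  4.2   4.64] [ 1.2  5.3 -2.7]
[ -7.7 -18.3 130.4  43.5  57.    5.9]
```

```bash
python3 -m handwheel '[[[-0.8,-3.9,4.2,4.6,1.2,5.3,-2.7],[-0.8,-3.9,4.2,4.6,1.2,5.3,-2.7],[-0.8,-3.9,4.2,4.6,1.2,5.3,-2.7],[-0.8,-3.9,4.2,4.6,1.2,5.3,-2.7]]]'
python3 - <<'E'
from h import *
go(*rej(-.11,-.003),.054,-31.5,-45)
o,p,r=st();print(np.degrees(o['q']).round(1))
E
```

```text
time_s: 16.3
eef_pos: [0.4646, 0.2227, 0.1506]
eef_rot: [-0.187, 0.806, 0.451, 0.334]
wrist_force: [1.0, -0.0, 0.1]
opening: 0.099
grasp_force: 0.0
t 16.3 tcp [0.4646 0.2227 0.1506] F [ 1.  -0.   0.1] open 0.099 g 0.0
row [-6.82  0.05  6.84] [-0. -0. -0.]
[-14.8  -4.7 131.1  56.5  54.3 -18.4]
```

```bash
python3 -m handwheel '[[[-0.8,-3.5,0,3.5,0,0,0],[-0.8,-6.8,0,6.8,0,0,0],[-0.8,-6.8,0,6.8,0,0,0],[-0.8,-6.1,0,7.5,0,0,0],[-0.8,-5.4,0,8.2,0,0,0],[-0.8,-5.0,0,8.6,0,0,0],[-0.8,-5.0,0,8.6,0,0,0]]]'
python3 - <<'E'
from h import *
go(*rej(-.06,-.003),.054,-31.5,-45)
b=camera('side');np.savez('side.npz',**b);cv2.imwrite('pics/p7.png',cv2.resize(b['frame'][100:220,180:300],(600,600),interpolation=2))
E
```

```text
time_s: 17.18
eef_pos: [0.4786, 0.2449, 0.055]
eef_rot: [-0.187, 0.805, 0.452, 0.335]
wrist_force: [-0.4, -0.1, 0.2]
opening: 0.103
grasp_force: 0.0
t 17.18 tcp [0.4786 0.2449 0.055 ] F [-0.4 -0.1  0.2] open 0.103 g 0.0
row [1.62 0.02 1.77] [ 0.  -0.1  0.1]
```

```bash
python3 -m handwheel '[[[-0.8,0.4,0,0.5,0,0,0],[-0.8,0.8,0,0.9,0,0,0],[-0.8,1.2,0,1.3,0,0,0],[-0.8,1.6,0,1.7,0,0,0],[-0.8,1.9,0,2.0,0,0,0],[-0.8,2.2,0,2.3,0,0,0],[-0.8,2.5,0,2.6,0,0,0],[-0.8,2.8,0,2.9,0,0,0],[-0.8,3.1,0,3.2,0,0,0],[-0.8,3.1,0,3.2,0,0,0]]]'
cat >> h.py <<'E'
def brass(n):
    c=camera(n);np.savez('%s.npz'%n,**c);P=cloud(c)
    m=cv2.inRange(cv2.cvtColor(c['frame'],cv2.COLOR_BGR2HSV),(8,110,40),(25,255,255))
    k,l,s,ct=cv2.connectedComponentsWithStats(m)
    for i in range(1,k):
        if s[i,4]>12:
            q=P[l==i]; print(n,s[i],'med',np.median(q,0).round(3),'z',np.percentile(q[:,2],[3,97]).round(3))
E
python3 - <<'E'
from h import *
go(*rej(-.04,-.003),.054,-31.5,-45); brass('side')
E
```

```text
time_s: 18.48
eef_pos: [0.5013, 0.2827, 0.0531]
eef_rot: [-0.187, 0.806, 0.451, 0.334]
wrist_force: [0.4, -0.4, -0.5]
opening: 0.101
grasp_force: 0.2
t 18.48 tcp [0.5013 0.2827 0.0531] F [ 0.4 -0.4 -0.5] open 0.101 g 0.2
row [ 0.06  0.05 -0.07] [-0. -0. -0.]
side [ 110    0  147   65 2407] med [0.471 1.211 0.182] z [0.161 0.367]
side [  48   19   46   55 1330] med [0.079 1.212 0.182] z [0.161 0.3  ]
side [  31  123  104   21 1017] med [ 0.066  1.445 -0.201] z [-0.206 -0.196]
side [225 158   5   8  29] med [0.511 0.281 0.113] z [0.104 0.156]
side [227 180   5   4  14] med [0.514 0.277 0.049] z [0.044 0.059]
side [222 256  15  33 372] med [ 0.419 -0.122  0.042] z [0.006 0.074]
```

```bash
python3 -m handwheel '[[[-0.8,0.5,0,0.5,0,0,0],[-0.8,1.0,0,1.0,0,0,0],[-0.8,1.5,0,1.5,0,0,0],[-0.8,2.0,0,2.0,0,0,0],[-0.8,2.5,0,2.5,0,0,0],[-0.8,2.9,0,2.9,0,0,0],[-0.8,3.3,0,3.3,0,0,0],[-0.8,3.7,0,3.7,0,0,0],[-0.8,3.7,0,3.7,0,0,0]]]'
python3 - <<'E'
from h import *
go(*rej(.03,-.003),.054,-31.5,-45); brass('side'); brass('top')
E
```

```text
time_s: 19.65
eef_pos: [0.5287, 0.3274, 0.0532]
eef_rot: [-0.188, 0.806, 0.451, 0.334]
wrist_force: [0.2, -0.1, -0.5]
opening: 0.102
grasp_force: 0.1
t 19.65 tcp [0.5287 0.3274 0.0532] F [ 0.2 -0.1 -0.5] open 0.102 g 0.1
row [1.29 0.06 1.18] [-0.  -0.1 -0. ]
side [119   0  23  36 352] med [0.363 1.215 0.357] z [0.283 0.368]
side [  37   19   70   56 2172] med [0.075 1.212 0.183] z [0.161 0.3  ]
side [ 146   34  111   30 1307] med [0.587 1.185 0.18 ] z [0.159 0.184]
side [  24  123  111   22 1137] med [ 0.044  1.447 -0.201] z [-0.207 -0.195]
side [231 150   5   6  21] med [0.541 0.328 0.112] z [0.107 0.157]
side [228 171  10   5  23] med [0.537 0.323 0.047] z [0.045 0.059]
side [222 256  15  33 372] med [ 0.419 -0.122  0.042] z [0.006 0.074]
top [  0 176   4   8  19] med [ 0.834  1.276 -0.587] z [-0.595 -0.575]
top [  0 188   6   8  21] med [ 0.771  1.266 -0.587] z [-0.596 -0.579]
top [172 232   5   5  15] med [0.528 0.33  0.049] z [0.045 0.065]
top [323 268  13  11 111] med [ 0.422 -0.107  0.068] z [0.005 0.074]
```

```bash
python3 -m handwheel '[[[-0.8,0.4,0,0.4,0,0,0],[-0.8,0.8,0,0.8,0,0,0],[-0.8,1.2,0,1.2,0,0,0],[-0.8,1.6,0,1.5,0,0,0],[-0.8,1.8,0,1.7,0,0,0],[-0.8,1.8,0,1.7,0,0,0]]]'
python3 - <<'E'
from h import *
go(*rej(-.12,-.003),.054,-31.5,-45); brass('side'); brass('top')
E
```

```text
time_s: 20.5
eef_pos: [0.5415, 0.3483, 0.0539]
eef_rot: [-0.187, 0.806, 0.451, 0.334]
wrist_force: [-0.2, -1.1, 0.4]
opening: 0.099
grasp_force: 0.2
t 20.5 tcp [0.5415 0.3483 0.0539] F [-0.2 -1.1  0.4] open 0.099 g 0.2
row [-11.09   0.05 -11.13] [-0. -0. -0.]
side [123   0  18  27 206] med [0.368 1.22  0.364] z [0.314 0.368]
side [  33   19   80   56 2459] med [0.076 1.211 0.183] z [0.161 0.3  ]
side [ 149   34  108   30 1155] med [0.625 1.176 0.18 ] z [0.16  0.184]
side [  22  123  113   22 1177] med [ 0.036  1.448 -0.201] z [-0.207 -0.195]
side [231 166  14   9  72] med [0.567 0.376 0.033] z [0.021 0.057]
side [222 256  15  33 369] med [ 0.419 -0.122  0.043] z [0.005 0.074]
top [  0 176   4   5  13] med [ 0.838  1.282 -0.592] z [-0.594 -0.584]
top [148 214   5   6  13] med [0.578 0.408 0.031] z [0.025 0.139]
top [151 216   9   9  53] med [0.57  0.392 0.03 ] z [0.026 0.036]
top [158 222   7   6  24] med [0.557 0.374 0.028] z [0.023 0.041]
top [323 268  13  12 112] med [ 0.422 -0.107  0.068] z [0.004 0.073]
```

The piston has dropped and lies in the box, its middle about 85 mm behind the flap at z≈0.03. I'll withdraw straight back, then rise and bring the tool upright.

```bash
python3 -m handwheel '[[[-0.8,-3,0,-3,0,0,0],[-0.8,-7,0,-7,0,0,0],[-0.8,-11,0,-11,0,0,0],[-0.8,-11,0,-11,0,0,0],[-0.8,-7.5,0,-14.5,0,0,0],[-0.8,-4,0,-18,0,0,0],[-0.8,-4,0,-18,0,0,0]]]'
python3 - <<'E'
from h import *
brass('side'); brass('top')
go(.421,-.111,.13,7.4+90-180); go(.421,-.111,.13,97.4)
c=load('side');P=cloud(c); 
# flap plane check: points with bx in -10..30, by +-40, z 60..120
a=np.radians(58.5);d=P[...,:2]-[.52,.318];bx=d@[np.cos(a),np.sin(a)];by=d@[-np.sin(a),np.cos(a)]
m=(abs(by)<.045)&(P[...,2]>.05)&(P[...,2]<.14)&(bx>-.03)&(bx<.08)
print(m.sum(),np.percentile(bx[m],[5,50,95]).round(4)); print(np.degrees(st()[0]['q']).round(0))
cv2.imwrite('pics/p8.png',np.hstack([cv2.resize(c['frame'][100:220,180:300],(400,400),interpolation=2),cv2.resize(load('top')['frame'][160:280,90:210],(400,400),interpolation=2)]))
E
```

```text
time_s: 21.48
eef_pos: [0.4632, 0.2155, 0.1573]
eef_rot: [-0.185, 0.804, 0.453, 0.337]
wrist_force: [1.7, -0.2, -0.7]
opening: 0.097
grasp_force: 0.0
side [  93    0  164   64 2519] med [0.449 1.213 0.183] z [0.162 0.367]
side [ 97  46  46  24 536] med [0.271 1.164 0.18 ] z [0.159 0.217]
side [53 55 10 18 74] med [0.058 1.2   0.183] z [0.16  0.206]
side [ 51 123  84  19 776] med [ 0.121  1.442 -0.201] z [-0.207 -0.195]
side [222 256  15  33 371] med [ 0.419 -0.122  0.043] z [0.006 0.074]
top [  0 176   4  16  31] med [ 0.819  1.274 -0.587] z [-0.593 -0.581]
top [  0 188   7   8  17] med [ 0.765  1.258 -0.587] z [-0.592 -0.582]
top [148 214   5   6  13] med [0.578 0.408 0.03 ] z [0.025 0.139]
top [151 216   9   9  52] med [0.569 0.392 0.031] z [0.026 0.112]
top [158 222   9   8  37] med [0.556 0.372 0.028] z [0.023 0.04 ]
top [323 268  13  11 112] med [ 0.422 -0.107  0.068] z [0.005 0.074]
t 21.57 tcp [0.4604 0.216  0.1533] F [ 0.   0.2 -0.4] open 0.102 g 0.0
row [-22.82  13.68 -19.55] [-20.  -42.   48.5]
t 21.57 tcp [0.4604 0.216  0.1533] F [ 0.   0.2 -0.4] open 0.102 g 0.0
row [-22.82  13.68 -19.55] [  50.2  -23.9 -120.8]
731 [-0.0074 -0.0026  0.0024]
[-16.  -6. 132.  56.  56. -19.]
```

The flap is shut (its plane reads -3 mm, and the side view no longer sees the piston), so piston_2 is put away. Now piston B.

```bash
python3 -m handwheel '[[[0.3,-22.8,13.7,-19.5,-20,-42,48.5],[0.3,-22.8,13.7,-19.5,-20,-42,48.5],[0.3,-22.8,13.7,-19.5,-20,-42,48.5],[0.3,-22.8,13.7,-19.5,-20,-42,48.5],[0.3,-22.8,13.7,-19.5,-20,-42,48.5],[0.3,-22.8,13.7,-19.5,-20,-42,48.5],[0.3,-22.8,13.7,-19.5,-20,-42,48.5],[0.3,-22.8,13.7,-19.5,-20,-42,48.5],[0.3,-22.8,13.7,-19.5,-20,-42,48.5],[0.3,-22.8,13.7,-19.5,-20,-42,48.5]]]'
python3 -c "
from h import *
go(.421,-.109,.038,-82.6);brass('side')"
```

```text
time_s: 22.82
eef_pos: [0.4201, -0.1109, 0.1286]
eef_rot: [-0.001, 0.998, 0.064, -0.001]
wrist_force: [-0.8, 0.5, 0.5]
opening: 0.653
grasp_force: 0.0
t 22.82 tcp [ 0.4201 -0.1109  0.1286] F [-0.8  0.5  0.5] open 0.653 g 0.0
row [ 0.13 -0.15  9.06] [-0.1  0.2 -0.1]
side [235  34  22  25 310] med [0.81  1.224 0.18 ] z [0.161 0.184]
side [  0  39   9  39 192] med [-0.131  1.204  0.188] z [0.16  0.272]
side [ 83  43  32  28 536] med [0.197 1.212 0.181] z [0.16  0.218]
side [ 80 123  55  16 426] med [ 0.194  1.434 -0.201] z [-0.207 -0.196]
side [222 256  15  33 371] med [ 0.419 -0.122  0.042] z [0.006 0.073]
```

```bash
python3 -m handwheel '[[[0.3,0.1,-0.2,6,0,0,0],[0.3,0.1,-0.2,9,0,0,0],[0.3,0.1,-0.2,9,0,0,0],[-1,0.1,-0.2,9,0,0,0],[-1,0.1,-0.2,9,0,0,0],[-1,0.1,-0.2,9,0,0,0],[-1,0.1,-0.2,9,0,0,0],[-1,0.1,-0.2,9,0,0,0],[-1,0.1,-0.2,9,0,0,0]]]'
python3 -c "
from h import *
go(.421,-.109,.0455,-82.6)"
python3 -m handwheel '[[[-1,0,0,-0.65,0,0,0],[-1,0,0,-0.65,0,0,0],[-1,0,0,-0.65,0,0,0]]]'
python3 -c "
from h import *
go(*gauge(-.04),.0455,-82.6)"
```

```text
time_s: 24.0
eef_pos: [0.4226, -0.11, 0.0408]
eef_rot: [0.0, 0.998, 0.064, 0.0]
wrist_force: [-0.6, -1.2, 8.0]
opening: 0.284
grasp_force: 58.6
t 24.0 tcp [ 0.4226 -0.11    0.0408] F [-0.6 -1.2  8. ] open 0.284 g 58.6
row [-0.15 -0.12 -0.47] [ 0.1 -0.  -0.1]
time_s: 24.38
eef_pos: [0.4208, -0.1088, 0.0455]
eef_rot: [-0.001, 0.998, 0.064, -0.001]
wrist_force: [0.1, -1.2, -2.2]
opening: 0.284
grasp_force: 58.9
t 24.38 tcp [ 0.4208 -0.1088  0.0455] F [ 0.1 -1.2 -2.2] open 0.284 g 58.9
row [12.7  -6.28 -0.02] [-0.1  0.2 -0.1]
```

```bash
python3 -m handwheel '[[[-1,5,-6.3,0,0,0,0],[-1,10,-6.3,0,0,0,0],[-1,12.7,-6.3,0,0,0,0],[-1,12.7,-6.3,0,0,0,0],[-1,12.7,-6.3,0,0,0,0]]]'
python3 -c "
from h import *
go(*gauge(.02),.0455,-82.6)"
```

```text
time_s: 25.0
eef_pos: [0.5375, -0.0302, 0.0444]
eef_rot: [-0.001, 0.998, 0.064, -0.003]
wrist_force: [-1.1, 0.1, -2.5]
opening: 0.286
grasp_force: 59.5
t 25.0 tcp [ 0.5375 -0.0302  0.0444] F [-1.1  0.1 -2.5] open 0.286 g 59.5
row [ 6.13  0.02 -0.14] [-0.1  0.3 -0.1]
```

```bash
python3 -m handwheel '[[[-1,1.5,0,0,0,0,0],[-1,2.5,0,0,0,0,0],[-1,3,0,0,0,0,0],[-1,3.5,0,0,0,0,0],[-1,4,0,0,0,0,0],[-1,4.5,0,0,0,0,0],[-1,5,0,0,0,0,0],[-1,5,0,0,0,0,0]]]'
python3 -c "
from h import *
go(*gauge(.04),.0455,-82.6)"
```

```text
time_s: 26.0
eef_pos: [0.5891, -0.024, 0.0453]
eef_rot: [-0.001, 0.998, 0.064, -0.001]
wrist_force: [0.4, 0.0, -2.0]
opening: 0.288
grasp_force: 59.5
t 26.0 tcp [ 0.5891 -0.024   0.0453] F [ 0.4  0.  -2. ] open 0.288 g 59.5
row [ 2.94 -0.03 -0.03] [-0.1  0.1 -0.1]
```

```bash
python3 -m handwheel '[[[-1,0.4,0,0,0,0,0],[-1,0.8,0,0,0,0,0],[-1,1.2,0,0,0,0,0],[-1,1.6,0,0,0,0,0],[-1,2,0,0,0,0,0],[-1,2.4,0,0,0,0,0],[-1,2.8,0,0,0,0,0],[-1,3,0,0,0,0,0],[-1,3.2,0,0,0,0,0],[-1,3.2,0,0,0,0,0]]]'
python3 -c "
from h import *
go(*gauge(.04),.0455,-82.6)"
```

```text
time_s: 27.25
eef_pos: [0.6187, -0.0199, 0.0447]
eef_rot: [-0.001, 0.998, 0.064, -0.003]
wrist_force: [-6.5, -1.0, 1.6]
opening: 0.282
grasp_force: 59.8
t 27.25 tcp [ 0.6187 -0.0199  0.0447] F [-6.5 -1.   1.6] open 0.282 g 59.8
row [-0.05  0.   -0.08] [-0.1  0.4 -0.1]
```

```bash
python3 -m handwheel '[[[-1,0.15,0,0,0,0,0],[-1,0.3,0,0,0,0,0],[-1,0.3,0,0,0,0,0]]]'; python3 -m handwheel '[[[-1,-2,0,0,0,0,0],[-1,-5,0,0,0,0,0],[-1,-9.5,0,0,0,0,0],[-1,-9.5,0,0,0,0,0],[-1,-9.5,0,-5,0,0,0],[-1,-9.5,0,-10,0,0,0],[-1,-9.5,0,-10,0,0,0]]]'
python3 -c "
from h import *
go(.448,-.344,.15,-82.6)"
```

```text
time_s: 27.62
eef_pos: [0.6197, -0.0198, 0.0445]
eef_rot: [-0.001, 0.998, 0.064, -0.006]
wrist_force: [-13.3, -3.5, 6.3]
opening: 0.283
grasp_force: 60.4
time_s: 28.5
eef_pos: [0.534, -0.0329, 0.1508]
eef_rot: [0.001, 0.998, 0.064, 0.004]
wrist_force: [-0.3, 0.3, -2.3]
opening: 0.285
grasp_force: 60.2
t 28.5 tcp [ 0.534  -0.0329  0.1508] F [-0.3  0.3 -2.3] open 0.285 g 60.2
row [-12.49  29.76   0.06] [ 0.2 -0.5 -0.1]
```

It stopped firmly at the step (13 N, no progress), so B is sound and goes to the tray centre.

```bash
python3 -m handwheel '[[[-1,-12.5,29.8,0,0,0,0],[-1,-12.5,29.8,0,0,0,0],[-1,-12.5,29.8,0,0,0,0],[-1,-12.5,29.8,0,0,0,0],[-1,-12.5,29.8,0,0,0,0],[-1,-12.5,29.8,0,0,0,0],[-1,-12.5,29.8,4,0,0,0],[-1,-12.5,29.8,8,0,0,0],[-1,-12.5,29.8,9.8,0,0,0],[-1,-12.5,29.8,9.8,0,0,0]]]'
python3 -c "
from h import *
go(.448,-.344,.0445,-82.6)"
```

```text
time_s: 29.75
eef_pos: [0.443, -0.3425, 0.0463]
eef_rot: [-0.001, 0.998, 0.064, -0.002]
wrist_force: [-0.8, 0.3, -3.0]
opening: 0.284
grasp_force: 60.8
t 29.75 tcp [ 0.443  -0.3425  0.0463] F [-0.8  0.3 -3. ] open 0.284 g 60.8
row [0.48 0.22 0.18] [-0.2  0.2 -0.1]
```

```bash
python3 -m handwheel '[[[-1,0,0,0.2,0,0,0],[-1,0,0,0.3,0,0,0],[-1,0,0,0.3,0,0,0],[-0.5,0,0,0.3,0,0,0],[0,0,0,0.3,0,0,0],[0.1,0,0,0.3,0,0,0],[0.1,0,0,0.3,0,0,0],[0.1,0,0,-4,0,0,0],[0.1,0,0,-10,0,0,0],[0.1,0,0,-14,0,0,0]]]'
python3 - <<'E'
from h import *
go(.448,-.344,.2,-82.6);brass('side');brass('top')
a=load('top');b=load('side')
cv2.imwrite('pics/p9.png',np.hstack([cv2.resize(b['frame'][270:420,190:360],(453,400),interpolation=2),cv2.resize(b['frame'][100:220,190:290],(333,400),interpolation=2)]))
E
```

```text
time_s: 31.0
eef_pos: [0.444, -0.344, 0.1903]
eef_rot: [0.001, 0.998, 0.064, -0.0]
wrist_force: [0.6, -1.2, -0.6]
opening: 0.553
grasp_force: 0.0
t 31.0 tcp [ 0.444  -0.344   0.1903] F [ 0.6 -1.2 -0.6] open 0.553 g 0.0
row [ 0.4   0.05 -0.97] [ 0.1  0.  -0.1]
side [   0   20   46   58 2414] med [-0.061  1.211  0.243] z [0.164 0.301]
side [124  38  17  30 287] med [0.325 1.203 0.186] z [0.16  0.245]
side [123 125  12   9  68] med [ 0.287  1.425 -0.202] z [-0.206 -0.194]
side [259 322  18  40 539] med [ 0.438 -0.352  0.047] z [0.008 0.077]
top [  0 176   4  12  24] med [ 0.826  1.276 -0.589] z [-0.595 -0.023]
top [  1 189   5   7  21] med [ 0.771  1.262 -0.585] z [-0.595 -0.58 ]
top [151 216   9   9  52] med [0.57  0.392 0.03 ] z [0.025 0.036]
top [158 222   9   8  37] med [0.556 0.372 0.028] z [0.022 0.039]
top [402 262  17  11 150] med [ 0.44  -0.333  0.063] z [0.007 0.272]
```

View pics/p9.png

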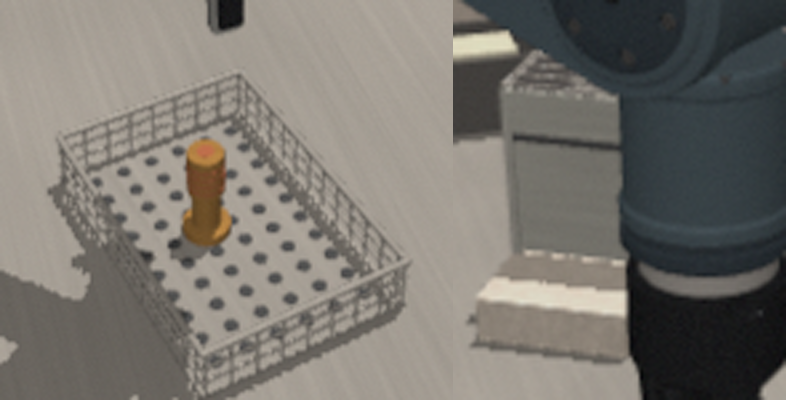

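The sound piston stands upright and released in the tray, with its foot at (205,230). The flap is shut, the worn piston is still at its place in the box, and the tool is clear of everything.

```bash
python3 -m handwheel '[[[0.1,0,0,-2,0,0,0],[0.1,0,0,-2,0,0,0],[0.1,0,0,-2,0,0,0]]]'; python3 -c "
from bench import ctrl
print(ctrl.hand_in())"
```

```text
time_s: 31.48
eef_pos: [0.443, -0.3429, 0.2061]
eef_rot: [-0.001, 0.998, 0.064, -0.002]
wrist_force: [0.1, 0.2, 0.2]
opening: 0.552
grasp_force: 0.0
the job is handed in; nothing more can be done
None
```

I gauged both pistons and handed the job in at 31.5 s, verdict not shown: worn piston_2 is in the rejects box with the flap shut, and sound piston_1 stands upright and released in the tray.

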